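# Take the battery pack out of the stimulator and put it on charge

## Robot

A 6-joint arm with a two-finger parallel gripper is mounted at the origin on the work surface. World frame = base frame: x ahead of the robot, y to its left, z up, the work surface at z = 0. Lengths are in m, angles in degrees, forces in N, time in s.
With the tool pointing down it reaches from about 0.25 to 0.725 m from the base axis. Payload 9.7 kg.
Tool frame: the origin (TCP) lies on the centre line of the jaws, within the pads' length; the fingertips stand 17 mm ahead of it and the grasp point (between the pads) lies 2 mm behind it (bot.tip_extent is the distance from the TCP to the fingertips, in m); z points along the fingers, y is the line along which they close (so a half turn about z gives the same grasp; the last joint's range is limited). The gripper opens to 85 mm and grips with 20 to 120 N. Pads are 22 mm wide; open, the fingers measure 114 mm over their backs; the gripper's body (76 mm by 85 mm) begins 54 mm behind the grasp point. The pads swing forward as they close: fully open they stand 13 mm farther back than shut.
Start: joints at [0, 4.979, 10.078, 95.1, 0, 90], TCP at [0.55, -0, 0.248] pointing down, gripper open.
Joint ranges: [-179.16, 179.16], [-48.56, 103.87], [-65.8, 70.77], [-126.05, 130.52], [-82.76, 87.17], [-180, 180]. Speed limits (degrees/s): [127.2, 127.2, 147.25, 180, 180, 180].

## Interface

Orientations are given as [roll, pitch, yaw] about the fixed x, y, z axes, in that order (R = Rz(yaw) Ry(pitch) Rx(roll)).
In Python, from workcell import bot gives the robot as it stands.
- The arm moves only by the tool carry_out, never from a script. Its argument "moves" is text: rows parted by semicolons, each of 7 numbers parted by spaces: the shift along the tool's x, y, z in mm, then the turn, a rotation vector about the tool's x, y, z in degrees, then the finger opening in mm, from 0 to 85.4. A call has 1 to 20 rows; each row is the pose to reach, as a shift and turn from the pose commanded when the call began, along the tool's axes at that moment; what a row does not reach only later rows make up. A row lasts 1/10 s, in which the tool goes at most 50 mm and 8.59 degrees, less where a joint would pass 70% of its speed; a pose out of reach is approached as far as the arm can. A call with a gripper value outside its range is refused whole. The fingers move at their own pace and stop on an object; "force" is the grip in N (left out, the last holds). Time passes only in rows, so rows that repeat a pose let the fingers close. It gives the time, the measured TCP pose, the force, the opening and the grip force at its end, in the units of the state.
- bot.get_obs(): the state, without advancing time (a new reading comes with each control period).
- bot.camera(name): name is "scene" or "side" or "wrist"; returns a dict with "img" (384x512x3 uint8, red, green, blue), "mtx" (3x3 intrinsics, pixels), "position" and "orientation" of the camera in the world; the wrist camera has in their place "mount" (4x4, takes a point from camera to tool coordinates, whose origin is the TCP and whose axes are the flange's). Camera axes: x right, y up, looking along -z (the intrinsics and any distortion apply to the point x, -y, -z); pixel columns grow to the right and rows downward; lengths in m; the calibration is good to about 2 mm. A picture is of the moment at which its call begins: read the wrist's pose just before it. There is no depth.
- bot.job_done(): hands the job in; it is judged then, once.
The state is a dict: "time": time; "q": joint angles; "qd": joint speeds; "joint_efforts": joint torques, N m; "ee_pos": TCP position; "tcp_rot": TCP orientation; "wrist_force": force on the tool from outside, world axes, zero at the start; "torque": the same for the moment, N m; "opening": finger opening in m; "grasp_force": force on a finger pad.
Only numpy, scipy, OpenCV 4.12 (cv2) and the standard library are available. Lean on these libraries where they do the work, as an engineer would, in place of code of your own. Each camera call takes 0.05 s, during which the arm holds its last target. There are 200 camera calls.

## Task

Squeeze the two snap tabs of the stimulator's battery cover together to unlatch it, lift the cover off and lay it flat, face up, in the steel tray. Then draw the battery pack straight out of its tight bay by its pull rib and set it down gently, flat and rib up, in the bed of the charger. Don't drop either part, drag the stimulator about or disturb the other things on the counter.

Things in the scene. Friction and masses are not known exactly. Their poses are not given: they have to be found in the camera images.
- console: Stimulator: grey wedge-shaped console, 270 mm wide (y), 250 mm deep, 4.4 kg, standing loose on rubber feet. Its white deck slopes 28 deg, low edge (50 mm high) towards the robot, high edge 165 mm. Blue panel and a row of 17 mm high knobs on the lower half, battery bay in the upper half. Origin: centre of its underside; z up.
- bay: Battery bay. Origin: centre of its mouth, level with the deck, 123 mm above the counter. x up the slope, y across the console, z straight out of the deck (28 deg from vertical): cover and pack come out along z, so the gripper must be tilted square to the deck. Mouth 86 (x) x 114 mm (y); pocket 72.4 x 102.4 mm, floor 60 mm below the deck.
- cover_face (a point): Battery cover: loose grey panel 84 (x) x 112 (y) x 4 mm, 95 g, flush in the mouth of the bay, held by two snap tabs. Point: centre of its upper face; axes parallel to the bay's at the start. Lifts straight out along z while both tabs are squeezed in. Its hooks reach 12 mm below the face: on a flat floor it stands on them, face 12 mm up.
- tab_l (a joint): Snap tab at the cover's +y side, 0 = out, 0.0055 m = fully in (towards the middle). Upright thumb pad 30 mm long (x), 6 mm thick, 16 mm high above the face, its outer side at y = +29 mm. A 3 mm hook under the deck frees at 3 to 4 mm (about 8 to 9 N); the stop is at 5.5 mm (11 N). Springs back when let go.
- tab_r (a joint): The same at the -y side, outer side at y = -29 mm. The pads are 58 mm apart over their outer sides at rest, 47 mm when both are fully in.
- pack_mid (a point): Battery pack: black block 70 (x) x 100 (y) x 36 mm (z), 0.25 to 0.4 kg, on the floor of the bay's pocket, 1.2 mm to spare all round; axes parallel to the bay's at the start. Point: on its middle axis, 27 mm above its underside (9 mm below the block's top). Sprung contacts press on its +y end: over the first 20 mm they drag with up to some 15 N besides its weight. Jams if pulled askew.
- rib_mid (a point): Centre of the pack's pull rib, its only grip: 12 mm thick (y), 44 mm long (x), 18 mm high, upright in the middle of the block's top. Point: half-way up, 9 mm below the rib's top. In the bay the rib's top lies 6 mm and the block's top 24 mm below the deck; free room around it 72 mm in x, 114 mm in y.
- charger_bed (a point): Charger, a low grey box 130 (x) x 150 (y) x 28 mm high, fixed to the counter, with a shallow bed in its top. The point is the centre of the bed's floor, 16 mm above the counter; z up. Bed 82 (x) x 112 mm (y), 12 mm deep, so the pack lies in it with 6 mm to spare on each side, long side along y, either way round; the rib then stands up above it.
- tray_floor (a point): Empty steel instrument tray 200 (x) x 160 (y) x 22 mm high, walls 3 mm, fixed to the counter. The point is the centre of its inner floor, 3 mm above the counter; z up.
- disc_a: Bystander: grey rubber electrode disc, 96 mm across, 11 mm thick (15 mm at its terminal), lying flat. Origin: centre of its underside.
- disc_b: Bystander: a second such disc.
- dish: Bystander: purple round dish, 124 mm across, 20 mm high. Origin: centre of its underside.
- cream: Bystander: white cream jar, 68 mm across, 55 mm high. Origin: centre of its underside.
- carton: Bystander: small cardboard carton 100 x 60 x 28 mm. Origin: centre of its underside.
- tonic: Bystander: amber bottle 50 mm across, 150 mm high. Origin: centre of its underside.
- lotion: Bystander: white pump bottle 75 mm across, 194 mm high. Origin: centre of its underside.
Not all that is in view belongs to the job. Leave any blue look-alike of the part that bears cover_face alone.

How it is judged (in metres and radians):
On the way, in this order (a step that is already met when the one before it is completed fails the run):
1. the cover is unlatched and lifted clear of the bay (distance between cover_face and bay above 0.06 m), for 0.1 s.
2. the pack is drawn out of the bay (z of pack_mid in the frame of bay above 0.022 m), for 0.1 s.
At the end, for the whole second after the job is handed in: The cover lies flat and face up on the tray's floor (centre within 60 mm of the tray's, height within 5 mm, tilt under 0.12 rad); the pack lies rib up, fully down in the charger's bed (within 9 mm of its centre each way, 4 mm in height, tilt under 0.06 rad); both at rest and let go (horizontal distance between cover_face and tray_floor below 0.06 m and z of cover_face in the frame of tray_floor between 0.007 and 0.017 m and angle between cover_face's own z axis and vertical below 0.12 rad and x of pack_mid in the frame of charger_bed between -0.009 and 0.009 m and y of pack_mid in the frame of charger_bed between -0.009 and 0.009 m and z of pack_mid in the frame of charger_bed between 0.023 and 0.031 m and angle between pack_mid's own z axis and vertical below 0.06 rad and distance between cover_face and bay above 0.06 m and linear speed of each of pack, cover below 0.02 m/s); the robot touches nothing.
It fails at once if the pack is dropped (faster than 0.5 m/s while not held) (linear speed of pack above 0.5 m/s and not (contact force between the fingers and pack above 0.3 N)).
It fails at once if the cover is dropped (faster than 0.6 m/s while not held) (linear speed of cover above 0.6 m/s and not (contact force between the fingers and cover above 0.3 N)).
It fails at once if the stimulator is shifted or lifted by more than 30 mm (distance of bay from where it was at the start of the episode above 0.03 m).
It fails at once if a bystander is pushed more than 40 mm or knocked over (distance of any of disc_a, disc_b, dish, cream, carton, tonic, lotion from where it was at the start of the episode above 0.04 m or angle between any of cream, tonic, lotion's own z axis and vertical above 0.5 rad).
It also fails if it takes over 72 s, if anything falls off the work surface, if the arm or the gripper's body presses on something with over 40 N, if the wrist force passes 120 N, or if a joint passes its speed limit or range.

## Working session

There is one attempt and no reset: what is moved stays moved. The work goes in short steps, Python scripts to look and compute and a tool call to move; the robot and the scene stay as the last step left them, time stands still between calls to the robot, and variables do not carry over. Pictures are saved under pics/ and viewed, at most 13 in all, crops included, and the job is handed in when it is done.

Besides the shell and the picture viewer there is one more tool, called after "Request:" as name(argument=value, ...) on one line, values as JSON. carry_out: Moves the arm, as the interface text tells. Its arguments: {"type":"object","properties":{"moves":{"type":"string"},"force":{"type":"number"}},"required":["moves"]}

```bash
mkdir -p pics; ls; python3 - <<'E'
from workcell import bot
import cv2,numpy as np
o=bot.get_obs();print(o)
for n in("scene","side","wrist"):
    c=bot.camera(n);cv2.imwrite(f"pics/{n}0.png",c["img"][:,:,::-1])
    print(n,{k:np.round(v,4).tolist() if not isinstance(v,str) else v for k,v in c.items() if k!="img"})
a=[cv2.imread(f"pics/{n}0.png") for n in("scene","side")]
E
```

```text
pics
{'time': 0.0, 'q': array([-7.49229475e-04,  5.00883386e+00,  1.00342675e+01,  9.51019394e+01,
       -2.39480873e-03,  8.99995958e+01]), 'qd': array([-0.08742343,  0.04563568,  0.05748325, -0.01510838,  0.01949938,
       -0.03013699]), 'joint_efforts': array([ 7.68234549e-04, -5.20392072e+01,  4.64802504e+01,  1.63646933e-02,
        2.23589603e-05, -6.77332673e-05]), 'ee_pos': array([ 5.49771518e-01, -1.83907746e-05,  2.47603153e-01]), 'tcp_rot': array([-1.79923494e+02,  2.39426693e-03,  8.99996581e+01]), 'wrist_force': array([ 0.90165891, -0.10884556,  0.35550438]), 'torque': array([ 0.01683607, -0.06159102,  0.0247805 ]), 'grasp_force': 0.0, 'opening': 0.08548170939252489}
scene {'mtx': [[417.653, 0.0, 248.5514], [0.0, 417.653, 193.2661], [0.0, 0.0, 1.0]], 'position': [1.4911, -0.7538, 1.3918], 'orientation': [43.3906, -0.4653, 53.0126]}
side {'mtx': [[488.4627, 0.0, 258.517], [0.0, 488.4627, 195.9719], [0.0, 0.0, 1.0]], 'position': [-0.3433, 1.0497, 0.8773], 'orientation': [60.9806, 1.429, -141.1359]}
wrist {'mtx': [[284.2093, 0.0, 254.4075], [0.0, 284.2093, 192.1346], [0.0, 0.0, 1.0]], 'mount': [[-0.0004, 0.9568, 0.2907, 0.0747], [1.0, 0.0004, 0.0001, -0.0001], [0.0, 0.2907, -0.9568, -0.1252], [0.0, 0.0, 0.0, 1.0]]}
```

View pics/scene0.png

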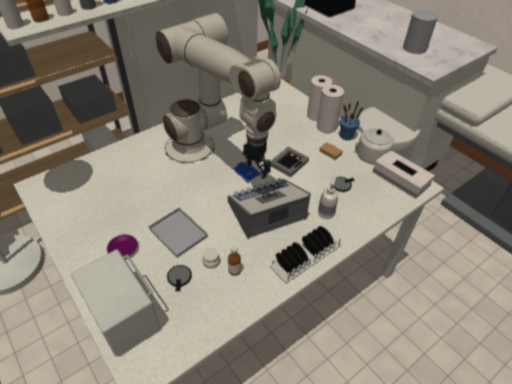

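View pics/side0.png

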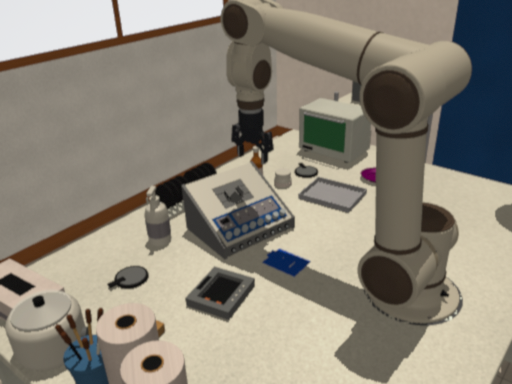

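View pics/wrist0.png

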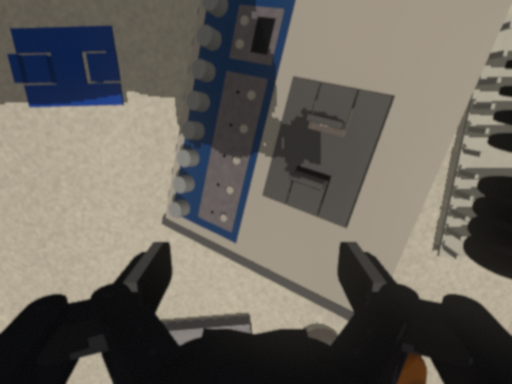

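The wrist view shows the grey cover with corners near (293,77), (393,97), (347,227) and (263,193), and tabs at (325,122) and (310,178). The blue look-alike is at (70,65). In the scene view the tray is at (178,231) and the charger at (290,160). In the side view they are at (333,194) and (221,292).

```bash
cat > h.py <<'E'
import numpy as np,cv2
from scipy.spatial.transform import Rotation as R
from workcell import bot
def toolT(o=None):
    o=o or bot.get_obs();T=np.eye(4);T[:3,:3]=R.from_euler('xyz',o["tcp_rot"],degrees=True).as_matrix();T[:3,3]=o["ee_pos"];return T
def shot(n,save=None):
    T=toolT() if n=="wrist" else None
    c=bot.camera(n)
    if n=="wrist": T=T@c["mount"]
    else:
        T=np.eye(4);T[:3,:3]=R.from_euler('xyz',c["orientation"],degrees=True).as_matrix();T[:3,3]=c["position"]
    if save: cv2.imwrite(save,c["img"][:,:,::-1])
    return c["img"],c["mtx"],T@np.diag([1,-1,-1,1.])   # T: opencv cam -> world
def cast(uv,K,T,z):
    uv=np.atleast_2d(np.float64(uv));d=np.c_[uv,np.ones(len(uv))]@np.linalg.inv(K).T@T[:3,:3].T
    return T[:3,3]+d*((z-T[2,3])/d[:,2])[:,None]
def proj(P,K,T):
    p=(np.atleast_2d(P)-T[:3,3])@T[:3,:3]@K.T;return p[:,:2]/p[:,2:]
def pnp(obj,uv,K,T):
    ok,r,t=cv2.solvePnP(np.float64(obj),np.float64(uv),K,None);M=np.eye(4);M[:3,:3]=cv2.Rodrigues(r)[0];M[:3,3]=t[:,0];return T@M
def moves(Rg,pg):
    "shift (mm, tool axes) and rotvec (deg) from measured pose to goal"
    T=toolT();return np.round(T[:3,:3].T@(pg-T[:3,3])*1e3,1),np.round(R.from_matrix(T[:3,:3].T@Rg).as_rotvec(degrees=True),2)
E
python3 - <<'E'
from h import *
im,K,T=shot("wrist")
B=pnp([[-.042,.056,0],[.042,.056,0],[.042,-.056,0],[-.042,-.056,0]],[[293,77],[393,97],[347,227],[263,193]],K,T)
print(B.round(3),R.from_matrix(B[:3,:3]).as_euler('ZYX',degrees=True))
for n,t,c in(("scene",(178,231),(290,160)),("side",(333,194),(221,292))):
    im,K,T=shot(n);print(n,"tray",cast(t,K,T,.012).round(3),"charger",cast(c,K,T,.028).round(3))
E
```

```text
[[ 0.861  0.222 -0.457  0.607]
 [-0.212  0.974  0.074  0.036]
 [ 0.462  0.033  0.886  0.122]
 [ 0.     0.     0.     1.   ]] [-13.84320183 -27.51722576   2.14278363]
scene tray [[ 0.454 -0.328  0.012]] charger [[0.41  0.327 0.028]]
side tray [[ 0.442 -0.324  0.012]] charger [[0.385 0.339 0.028]]
```

```bash
python3 - <<'E'
from h import *
bR=R.from_euler('ZYX',[-13.8,-28,0],degrees=True).as_matrix()
Rg=bR@np.diag([-1,1,-1.])
print(*moves(Rg,np.array([.607,.036,.123])+bR[:,2]*.10))
E
```

```text
[47.2 11.5 36.7] [-18.62 -23.74 -74.58]
```

Request:
carry_out(moves="47 11.5 37 -18.62 -23.74 -74.58 85;47 11.5 37 -18.62 -23.74 -74.58 85;47 11.5 37 -18.62 -23.74 -74.58 85;47 11.5 37 -18.62 -23.74 -74.58 85;47 11.5 37 -18.62 -23.74 -74.58 85;47 11.5 37 -18.62 -23.74 -74.58 85;47 11.5 37 -18.62 -23.74 -74.58 85;47 11.5 37 -18.62 -23.74 -74.58 85;47 11.5 37 -18.62 -23.74 -74.58 85;47 11.5 37 -18.62 -23.74 -74.58 85;47 11.5 37 -18.62 -23.74 -74.58 85;47 11.5 37 -18.62 -23.74 -74.58 85;47 11.5 37 -18.62 -23.74 -74.58 85;47 11.5 37 -18.62 -23.74 -74.58 85")

```text
time: 1.7
ee_pos: [0.5618, 0.0471, 0.2112]
tcp_rot: [180.0, 28.0, 166.2]
wrist_force: [0.6, 0.3, 0.3]
opening: 0.0851
grasp_force: 0.0
```

```bash
python3 - <<'E'
from h import *
print(bot.get_obs()["q"].round(1))
im,K,T=shot("wrist","pics/w1.png"); np.savez("w1",K=K,T=T)
E
```

```text
[ 10.  -19.  -20.7  62.3 -10.9  21.3]
```

View pics/w1.png

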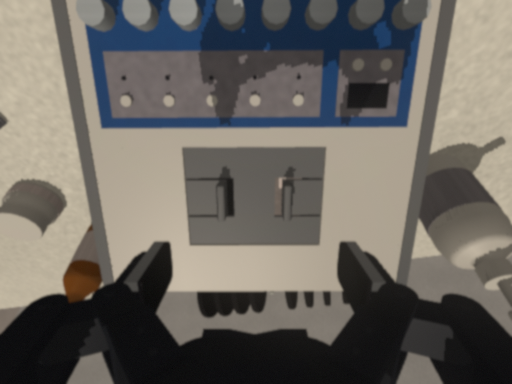

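The cover is nearly centred and square. Its corners are about (183,149), (325,147), (320,244) and (189,244), and the tabs are at (223,198) and (288,198).

```bash
cat >> h.py <<'E'
def quad(mask,minA=500):
    "largest contour -> 4 corners by line fits to its sides"
    cs,_=cv2.findContours(mask.astype(np.uint8),cv2.RETR_EXTERNAL,cv2.CHAIN_APPROX_NONE)
    c=cv2.convexHull(max(cs,key=cv2.contourArea));e=.02
    while len(q:=cv2.approxPolyDP(c,e*cv2.arcLength(c,True),True))>4:e+=.005
    return q[:,0]
E
python3 - <<'E'
from h import *
d=np.load("w1.npz");K,T=d["K"],d["T"]
im=cv2.imread("pics/w1.png");g=cv2.cvtColor(im,cv2.COLOR_BGR2GRAY)
print(g[200,120:210:6],g[140:160:2,215])
m=np.zeros_like(g);m[135:260,160:345]=(g[135:260,160:345]<150)
q=quad(m).astype(float);print(q)
qs=q[np.argsort(q[:,1])];a=qs[:2][np.argsort(qs[:2,0])];b=qs[2:][np.argsort(qs[2:,0])]
uv=np.float64([a[0],a[1],b[1],b[0]])
B=pnp([[-.043,-.057,0],[-.043,.057,0],[.043,.057,0],[.043,-.057,0]],uv,K,T)
print(B.round(4),R.from_matrix(B[:3,:3]).as_euler('ZYX',degrees=True))
# known-plane version: cast each corner at its known height
t=np.radians(28);h=.043*np.sin(t)
P=np.r_[cast(uv[:2],K,T,.123-h),cast(uv[2:],K,T,.123+h)];print(P.round(4),P.mean(0).round(4))
for e in(P[1]-P[0],P[2]-P[3],):print("yaw",np.degrees(np.arctan2(-e[0],e[1])),np.linalg.norm(e))
E
```

```text
[169 170 171 172 172 173 173 174 175 175 175 125 101 101 101] [167 167 167 154 108  93  95  96  96  96]
[[326. 147.]
 [318. 245.]
 [190. 245.]
 [182. 147.]]
[[ 8.606e-01  2.402e-01 -4.491e-01  6.078e-01]
 [-2.127e-01  9.707e-01  1.116e-01  3.600e-02]
 [ 4.628e-01 -5.000e-04  8.865e-01  1.220e-01]
 [ 0.000e+00  0.000e+00  0.000e+00  1.000e+00]] [-13.88510012 -27.56608849  -0.0330237 ]
[[ 0.5565 -0.0099  0.1028]
 [ 0.5837  0.1005  0.1028]
 [ 0.6568  0.0816  0.1432]
 [ 0.6299 -0.0273  0.1432]] [0.6067 0.0362 0.123 ]
yaw -13.865832732571297 0.1137117842312525
yaw -13.863891602436304 0.11218668591261641
```

```bash
python3 - <<'E'
from h import *
bR=R.from_euler('ZYX',[-13.87,-28,0],degrees=True).as_matrix()
np.savez("bay",R=bR,p=[.607,.036,.1228])
print(*moves(bR@np.diag([-1,1,-1.]),np.array([.607,.036,.1228])+bR[:,2]*.020),bot.tip_extent)
E
```

```text
[ 0.3  0.1 79.9] [ 0.02 -0.    0.03] 0.017
```

Request:
carry_out(moves="0 0 20 0 0 0 85;0 0 40 0 0 0 85;0 0 55 0 0 0 85;0 0 68 0 0 0 85;0 0 76 0 0 0 85;0 0 80 0 0 0 85;0 0 80 0 0 0 70;0 0 80 0 0 0 60;0 0 80 0 0 0 54;0 0 80 0 0 0 50;0 0 80 0 0 0 46;0 0 80 0 0 0 44;0 0 80 0 0 0 40;0 0 80 0 0 0 40;0 0 80 0 0 0 40;0 0 80 0 0 0 40", force=40)

```text
time: 3.35
ee_pos: [0.5979, 0.0382, 0.1428]
tcp_rot: [180.0, 28.1, 166.2]
wrist_force: [-12.6, 1.0, 12.2]
opening: 0.0456
grasp_force: 38.4
```

```bash
python3 - <<'E'
from h import *
shot("wrist","pics/w2.png");
E
```

```text
(no output)
```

View pics/w2.png

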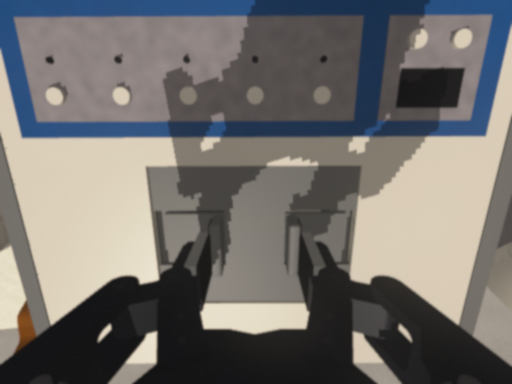

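The tabs are squeezed in: opening 45.6 mm, and the pads at (215,240) and (293,245) hold both tabs. Next I lift slowly along the deck normal.

Request:
carry_out(moves="0 0 -2 0 0 0 40;0 0 -4 0 0 0 40;0 0 -7 0 0 0 40;0 0 -10 0 0 0 40;0 0 -14 0 0 0 40;0 0 -18 0 0 0 40;0 0 -24 0 0 0 40;0 0 -30 0 0 0 40;0 0 -38 0 0 0 40;0 0 -46 0 0 0 40;0 0 -54 0 0 0 40;0 0 -64 0 0 0 40;0 0 -74 0 0 0 40;0 0 -84 0 0 0 40;0 0 -94 0 0 0 40;0 0 -104 0 0 0 40;0 0 -110 0 0 0 40;0 0 -110 0 0 0 40;0 0 -110 0 0 0 40")

```text
time: 5.3
ee_pos: [0.5478, 0.0504, 0.2376]
tcp_rot: [180.0, 28.0, 166.2]
wrist_force: [0.2, 0.6, -1.4]
opening: 0.045
grasp_force: 41.6
```

```bash
python3 - <<'E'
from h import *
im,K,T=shot("wrist")
im2,K2,T2=shot("scene")
# tray/charger crops of scene, side (fixed cams)
im3,K3,T3=shot("side")
a=cv2.resize(im2[195:270,130:230],(400,300),interpolation=3);b=cv2.resize(im3[165:225,290:370],(400,300),interpolation=3)
c=cv2.resize(im3[255:330,175:275],(400,300),interpolation=3);w=cv2.resize(im,(400,300))
cv2.imwrite("pics/c3.png",np.vstack([np.hstack([w,a]),np.hstack([b,c])])[:,:,::-1])
E
```

```text
(no output)
```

View pics/c3.png

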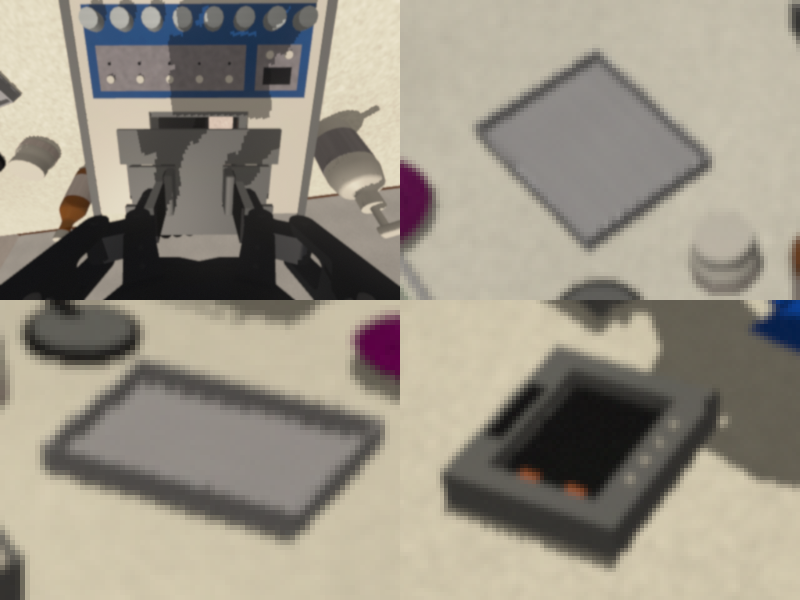

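The cover is out and held, with the open bay visible behind it. The tray rim in the scene image is at (179,208), (207,235), (177,257) and (150,227). The charger's top corners in the side image are at (215,267), (254,279), (227,311) and (186,298).

```bash
python3 - <<'E'
from h import *
im,K,T=shot("scene");P=cast([(179.2,208),(207.5,235),(177,257),(149.5,226.7)],K,T,.022);print("tray",P.round(3).tolist(),P.mean(0).round(3))
e=P[1]-P[0];print(np.degrees(np.arctan2(e[1],e[0])),[np.linalg.norm(P[i]-P[i-1]).round(3) for i in range(4)])
im,K,T=shot("side");P=cast([(215,267.5),(254.5,278.7),(227.5,311),(186,298)],K,T,.028);print("chg",P.round(3).tolist(),P.mean(0).round(3),[np.linalg.norm(P[i]-P[i-1]).round(3) for i in range(4)])
# goal for the cover: tool down, keep heading
for h in(.12,):
  Rg=R.from_euler('xyz',[180,0,166.2],degrees=True).as_matrix()
  print(*moves(Rg,np.array([.45,-.325,h])))
E
```

```text
tray [[0.354, -0.262, 0.022], [0.552, -0.244, 0.022], [0.571, -0.4, 0.022], [0.37, -0.415, 0.022]] [ 0.462 -0.33   0.022]
5.169906934637664 [np.float64(0.154), np.float64(0.199), np.float64(0.157), np.float64(0.202)]
chg [[0.471, 0.271, 0.028], [0.349, 0.242, 0.028], [0.322, 0.383, 0.028], [0.442, 0.412, 0.028]] [0.396 0.327 0.028] [np.float64(0.144), np.float64(0.125), np.float64(0.143), np.float64(0.123)]
[  59.8 -387.7  101.1] [-1.000e-02  2.799e+01 -0.000e+00]
```

```bash
python3 - <<'E'
from h import *
Rg=R.from_euler('xyz',[180,0,166.2],degrees=True).as_matrix()
print(*moves(Rg,np.array([.462,-.33,.22])),*moves(Rg,np.array([.462,-.33,.09])))
E
```

```text
[   1.5 -389.8   18.8] [-1.000e-02  2.799e+01 -0.000e+00] [  62.6 -389.7  133.6] [-1.000e-02  2.799e+01 -0.000e+00]
```

Request:
carry_out(moves="0 -15 1 0 1 0 40;0 -40 2 0 3 0 40;0 -75 3 0 6 0 40;0 -110 5 0 9 0 40;0 -150 7 0 12 0 40;0 -190 9 0 15 0 40;1 -230 11 0 18 0 40;1 -270 13 0 21 0 40;1 -310 15 0 24 0 40;1 -345 17 0 26 0 40;1.5 -372 18 0 28 0 40;1.5 -390 19 0 28 0 40;20 -390 53 0 28 0 40;38 -390 88 0 28 0 40;52 -390 115 0 28 0 40;62.5 -390 133.6 0 28 0 40;62.5 -390 133.6 0 28 0 40;62.5 -390 133.6 0 28 0 40")

```text
time: 7.35
ee_pos: [0.4623, -0.3301, 0.0912]
tcp_rot: [-180.0, 0.1, 166.2]
wrist_force: [-0.3, 0.6, -0.6]
opening: 0.0447
grasp_force: 41.6
```

```bash
python3 - <<'E'
from h import *
im,K,T=shot("wrist")
im3,K3,T3=shot("side")
b=cv2.resize(im3[125:245,270:430],(400,300),interpolation=3);w=cv2.resize(im,(400,300))
cv2.imwrite("pics/c4.png",np.hstack([w,b])[:,:,::-1])
E
```

```text
(no output)
```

View pics/c4.png

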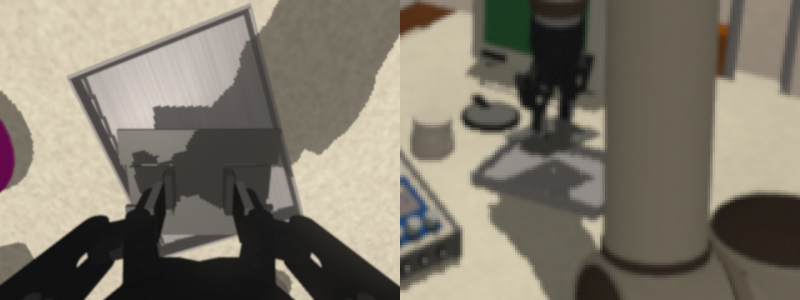

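The cover hangs level over the tray, turned about 19° from it. The tray's near corners are at (90,99) and (317,9) in the wrist image, so I check the centre from these.

```bash
python3 - <<'E'
from h import *
im,K,T=shot("wrist");P=cast([(89.6,98.6),(317,9)],K,T,.022);print(P.round(3))
e=P[1]-P[0];e/=np.linalg.norm(e);n=np.array([-e[1],e[0],0]);n=n if n[0]>0 else -n
print(P.mean(0)+.1*n,np.degrees(np.arctan2(n[1],n[0])),np.linalg.norm(P[1]-P[0]))
E
```

```text
[[ 0.361 -0.416  0.022]
 [ 0.346 -0.263  0.022]]
[ 0.45310502 -0.32957774  0.022     ] 5.562394347400866 0.15393553259700413
```

Request:
carry_out(moves="3 0 5 0 0 -8 40;6 0 10 0 0 -14 40;6 0 20 0 0 -19 40;6 0 30 0 0 -19 40;6 0 38 0 0 -19 40;6 0 44 0 0 -19 40;6 0 48 0 0 -19 40;6 0 51 0 0 -19 40;6 0 53 0 0 -19 40;6 0 53 0 0 -19 40")

```text
time: 8.5
ee_pos: [0.4564, -0.3287, 0.0373]
tcp_rot: [180.0, 0.0, -174.8]
wrist_force: [-0.1, -0.1, -0.4]
opening: 0.045
grasp_force: 41.6
```

Request:
carry_out(moves="0 0 1 0 0 0 40;0 0 1 0 0 0 40;0 0 2 0 0 0 40;0 0 2 0 0 0 40")

```text
time: 8.9
ee_pos: [0.4566, -0.3289, 0.0365]
tcp_rot: [-180.0, 0.1, -174.8]
wrist_force: [-2.0, 1.1, 6.7]
opening: 0.0451
grasp_force: 40.9
```

Request:
carry_out(moves="0 0 -0.5 0 0 0 46;0 0 -0.5 0 0 0 48;0 0 -0.5 0 0 0 51;0 0 -0.5 0 0 0 55;0 0 -0.5 0 0 0 59;0 0 -0.5 0 0 0 64;0 0 -0.5 0 0 0 70;0 0 -0.5 0 0 0 78;0 0 -0.5 0 0 0 85;0 0 -0.5 0 0 0 85;0 0 -4 0 0 0 85;0 0 -12 0 0 0 85;0 0 -25 0 0 0 85;0 0 -45 0 0 0 85;0 0 -75 0 0 0 85;0 0 -105 0 0 0 85;0 0 -140 0 0 0 85;0 0 -170 0 0 0 85;0 0 -190 0 0 0 85;0 0 -190 0 0 0 85")

```text
time: 10.9
ee_pos: [0.4571, -0.3293, 0.2301]
tcp_rot: [-179.8, 0.3, -174.8]
wrist_force: [0.0, -0.5, 0.9]
opening: 0.0849
grasp_force: 0.0
```

```bash
python3 - <<'E'
from h import *
im,K,T=shot("wrist")
im3,K3,T3=shot("scene")
b=cv2.resize(im3[195:270,130:230],(400,300),interpolation=3);w=cv2.resize(im,(400,300))
cv2.imwrite("pics/c5.png",np.hstack([w,b])[:,:,::-1])
d=np.load("bay.npz");bR=R.from_euler('ZYX',[-13.87,-28,0],degrees=True).as_matrix()
print(bot.get_obs()["q"].round(1),*moves(bR@np.diag([-1,1,-1.]),d["p"]+bR[:,2]*.11))
E
```

```text
[-35.8   6.2   8.9  92.6   0.  -41. ] [-134.2  366.6    6.2] [  4.62 -27.64  18.7 ]
```

View pics/c5.png

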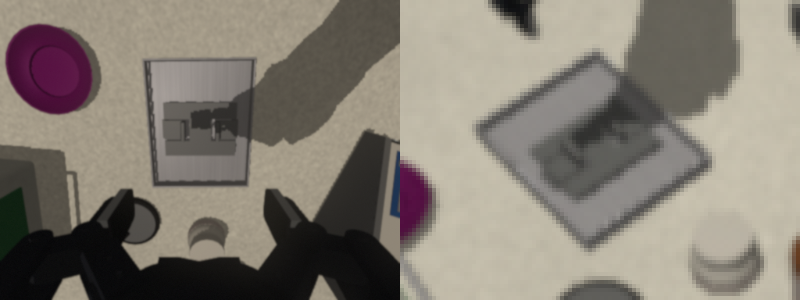

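The cover lies flat in the middle of the tray, centre about (200,128) in the left half of the picture. Back to the bay.

Request:
carry_out(moves="-7 20 0 0.3 -2 1 85;-20 55 1 0.7 -4 3 85;-33 90 2 1.2 -7 5 85;-46 125 2 1.6 -9.7 6.5 85;-59 160 3 2 -12 8 85;-72 197 3 2.5 -15 10 85;-85 233 4 3 -18 12 85;-98 270 4 3.4 -20.5 13.8 85;-111 305 5 3.9 -23 15.6 85;-123 337 5 4.3 -25.5 17.2 85;-131 358 6 4.5 -27 18.3 85;-134 366.6 6.2 4.62 -27.64 18.7 85;-134.2 366.6 6.2 4.62 -27.64 18.7 85;-134.2 366.6 6.2 4.62 -27.64 18.7 85;-134.2 366.6 6.2 4.62 -27.64 18.7 85")

```text
time: 12.5
ee_pos: [0.5567, 0.0474, 0.2192]
tcp_rot: [180.0, 27.9, 166.1]
wrist_force: [-0.6, 0.2, 0.2]
opening: 0.0851
grasp_force: 0.0
```

```bash
python3 - <<'E'
from h import *
im,K,T=shot("wrist","pics/w6.png");np.savez("w6",K=K,T=T)
d=np.load("bay.npz");bR=d["R"]
print(*moves(bR@np.diag([-1,1,-1.]),d["p"]+bR[:,2]*.11),bot.get_obs()["q"].round(1))
c=[[x,y,0] for x,y in((-.043,-.057),(-.043,.057),(.043,.057),(.043,-.057))]+[[x,y,-.006] for x,y in((-.022,-.006),(-.022,.006),(.022,.006),(.022,-.006))]
print(proj(d["p"]+np.array(c)@bR.T,K,T).round(1).tolist())
E
```

```text
[-0.2  1.  -0.6] [-0.02 -0.09 -0.08] [ 10.1 -19.5 -20.2  63.5 -11.   21.5]
[[185.8, 146.5], [324.3, 146.3], [317.7, 241.2], [192.5, 241.3], [248.1, 169.9], [261.9, 169.9], [261.6, 217.3], [248.4, 217.3]]
```

View pics/w6.png

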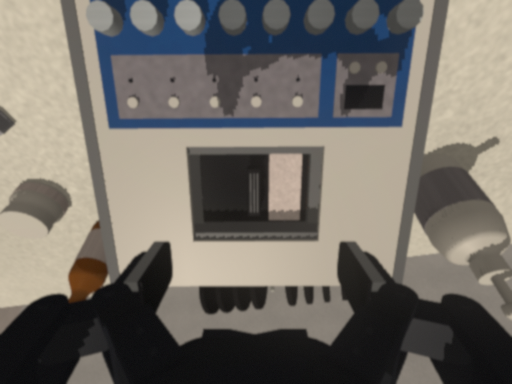

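The bay mouth and rib are where predicted: rib centre about (254.5,193), predicted 255. I part-close the fingers to 40 mm, enter and grip the rib.

Request:
carry_out(moves="0 0.8 15 0 0 0 60;0 0.8 35 0 0 0 40;0 0.8 55 0 0 0 40;0 0.8 72 0 0 0 40;0 0.8 86 0 0 0 40;0 0.8 97 0 0 0 40;0 0.8 105 0 0 0 40;0 0.8 110 0 0 0 40;0 0.8 113 0 0 0 40;0 0.8 113 0 0 0 40;0 0.8 113 0 0 0 40", force=80)

```text
time: 13.65
ee_pos: [0.6084, 0.0368, 0.12]
tcp_rot: [180.0, 28.0, 166.1]
wrist_force: [-0.3, 0.4, -0.7]
opening: 0.0401
grasp_force: 0.0
```

```bash
python3 - <<'E'
from h import *
d=np.load("bay.npz");bR=d["R"]
print(*moves(bR@np.diag([-1,1,-1.]),d["p"]+bR[:,2]*-.0035))
E
```

```text
[-0.3 -1.1  0.4] [ 0.04 -0.04 -0.01]
```

Request:
carry_out(moves="0 -0.8 0 0 0 0 30;0 -0.8 0 0 0 0 20;0 -0.8 0 0 0 0 14;0 -0.8 0 0 0 0 8;0 -0.8 0 0 0 0 6;0 -0.8 0 0 0 0 6;0 -0.8 0 0 0 0 6", force=80)

```text
time: 14.35
ee_pos: [0.6077, 0.0344, 0.12]
tcp_rot: [-179.9, 28.0, 166.1]
wrist_force: [-7.9, -7.7, 6.4]
opening: 0.0099
grasp_force: 78.5
```

Request:
carry_out(moves="0 -0.7 -1 0 0 0 6;0 -0.7 -2 0 0 0 6;0 -0.7 -3 0 0 0 6;0 -0.7 -4 0 0 0 6;0 -0.7 -4 0 0 0 6")

```text
time: 14.85
ee_pos: [0.6064, 0.0346, 0.1215]
tcp_rot: [-179.9, 27.9, 166.1]
wrist_force: [14.9, -5.8, -14.2]
opening: 0.0099
grasp_force: 78.4
```

Request:
carry_out(moves="0 0 -1 0 0 0 6;0 0 -2 0 0 0 6;0 0 -3 0 0 0 6;0 0 -4 0 0 0 6;0 0 -5 0 0 0 6;0 0 -6 0 0 0 6;0 0 -6 0 0 0 6")

```text
time: 15.55
ee_pos: [0.6037, 0.0353, 0.1268]
tcp_rot: [-179.9, 27.9, 166.1]
wrist_force: [15.3, -5.3, -14.4]
opening: 0.0099
grasp_force: 78.5
```

```bash
python3 - <<'E'
from h import *
d=np.load("bay.npz");T=toolT();print(((T[:3,3]-d["p"])@d["R"]*1e3).round(1),bot.get_obs()["wrist_force"]@d["R"])
E
```

```text
[-0.8 -1.5  4.9] [  7.51142569  -1.47282401 -20.31513783]
```

Request:
carry_out(moves="-0.3 0 -1 0 0 0 6;-0.5 0 -3 0 0 0 6;-0.5 0 -5 0 0 0 6;-0.5 0 -7 0 0 0 6;-0.5 0 -9 0 0 0 6;-0.5 0 -11 0 0 0 6;-0.5 0 -13 0 0 0 6;-0.5 0 -15 0 0 0 6;-0.5 0 -17 0 0 0 6;-0.5 0 -19 0 0 0 6;-0.5 0 -22 0 0 0 6;-0.5 0 -25 0 0 0 6;-0.5 0 -29 0 0 0 6;-0.5 0 -34 0 0 0 6;-0.5 0 -40 0 0 0 6;-0.5 0 -46 0 0 0 6;-0.5 0 -52 0 0 0 6;-0.5 0 -58 0 0 0 6;-0.5 0 -58 0 0 0 6")

```text
time: 17.45
ee_pos: [0.5776, 0.0428, 0.181]
tcp_rot: [179.9, 28.0, 166.1]
wrist_force: [0.7, 0.9, -1.4]
opening: 0.0097
grasp_force: 80.9
```

```bash
python3 - <<'E'
from h import *
d=np.load("bay.npz");T=toolT();print(((T[:3,3]-d["p"])@d["R"]*1e3).round(1),bot.get_obs()["wrist_force"]@d["R"])
im,K,T=shot("wrist","pics/w7.png")
E
```

```text
[ 0.6 -0.4 65.6] [-0.2585213   1.00432164 -1.42878438]
```

View pics/w7.png

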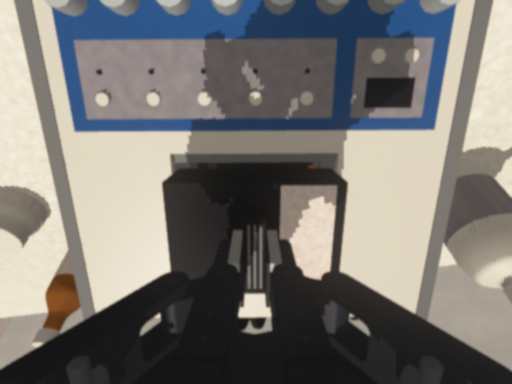

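The pack is out and held squarely, with its top edge at rows 168–180. Next I work out a hover beside the charger, so the camera sees it past the pack.

```bash
python3 - <<'E'
from h import *
Rg=R.from_euler('xyz',[180,0,193.4],degrees=True).as_matrix()
print(*moves(Rg,np.array([.484,.348,.28])))
print(*moves(Rg,np.array([.53,.08,.29])))
im,K,T=shot("scene");print("lotion",cast([(328,200)],K,T,.08))
E
```

```text
[  98.2  274.  -164.7] [ -6.61  27.46 -26.73]
[  -2.8   24.8 -122.6] [ -6.61  27.46 -26.73]
lotion [[0.7403613  0.24938464 0.08      ]]
```

Request:
carry_out(moves="0 2 -20 0 0 0 6;0 6 -50 0 0 0 6;-1 14 -85 0 0 0 6;-3 25 -115 0 0 0 6;2 45 -125 -0.66 2.75 -2.67 6;14 75 -132 -1.5 6 -5.9 6;28 110 -138 -2.3 9.6 -9.4 6;42 145 -144 -3.1 13 -12.8 6;56 180 -150 -4 16.5 -16 6;70 212 -155 -4.8 20 -19.5 6;83 240 -160 -5.5 23 -22.4 6;92 260 -163 -6.2 25.8 -25 6;97 271 -164.7 -6.5 27 -26.3 6;98.2 274 -164.7 -6.61 27.46 -26.73 6;98.2 274 -164.7 -6.61 27.46 -26.73 6;98.2 274 -164.7 -6.61 27.46 -26.73 6")

```text
time: 19.15
ee_pos: [0.4842, 0.3474, 0.2795]
tcp_rot: [-180.0, -0.0, -166.7]
wrist_force: [0.0, 0.6, -2.7]
opening: 0.0099
grasp_force: 80.8
```

```bash
python3 - <<'E'
from h import *
im,K,T=shot("wrist","pics/w8.png");np.savez("w8",K=K,T=T);print(bot.get_obs()["q"].round(1))
E
```

```text
[35.6 12.4 22.  99.6  0.  22.3]
```

View pics/w8.png

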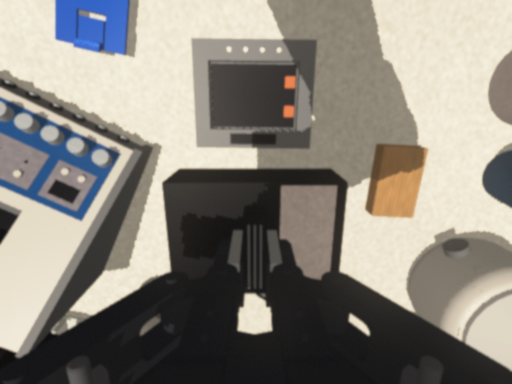

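The charger is clear of the pack, with top corners about (193,39), (316,40), (309,148) and (197,147). The bed runs from about (208,60) to (298,130).

```bash
python3 - <<'E'
from h import *
d=np.load("w8.npz");K,T=d["K"],d["T"];im=cv2.imread("pics/w8.png");g=cv2.cvtColor(im,cv2.COLOR_BGR2GRAY)
print("row100",g[100,186:226:1].tolist(),g[72,280:325].tolist());print("col250",g[30:70,250].tolist(),g[115:155,225].tolist())
P=cast([(193,39),(316,40),(309,148),(197,147)],K,T,.028);print(P.round(4).tolist(),P.mean(0).round(4))
print([np.linalg.norm(P[i]-P[i-1]).round(4) for i in range(4)],[np.degrees(np.arctan2(*(P[a]-P[b])[[1,0]])).round(2) for a,b in((0,1),(3,2),(3,0),(2,1))])
E
```

```text
row100 [231, 231, 232, 234, 233, 233, 231, 222, 196, 170, 162, 160, 160, 160, 160, 160, 160, 160, 159, 160, 159, 157, 142, 110, 84, 80, 80, 76, 74, 73, 72, 71, 71, 72, 70, 70, 71, 70, 69, 69] [53, 54, 54, 54, 53, 53, 52, 53, 52, 54, 53, 51, 53, 51, 55, 70, 95, 110, 96, 80, 76, 76, 76, 76, 76, 76, 76, 77, 76, 76, 77, 76, 77, 81, 97, 118, 127, 128, 129, 132, 135, 136, 137, 135, 134]
col250 [231, 230, 229, 229, 230, 230, 229, 224, 206, 173, 154, 149, 150, 149, 149, 149, 149, 149, 150, 149, 150, 150, 150, 150, 150, 150, 150, 150, 149, 142, 125, 105, 108, 109, 90, 69, 64, 62, 63, 62] [70, 69, 69, 69, 70, 71, 69, 69, 70, 71, 77, 93, 113, 122, 131, 146, 154, 156, 155, 155, 155, 155, 153, 154, 154, 154, 154, 154, 154, 154, 155, 165, 193, 221, 233, 237, 237, 236, 236, 235]
[[0.3547, 0.2421, 0.028], [0.322, 0.3849, 0.028], [0.4472, 0.4134, 0.028], [0.4801, 0.269, 0.028]] [0.401  0.3273 0.028 ]
[np.float64(0.1282), np.float64(0.1465), np.float64(0.1284), np.float64(0.1481)] [np.float64(-77.11), np.float64(-77.19), np.float64(12.09), np.float64(12.79)]
```

```bash
python3 - <<'E'
from h import *
d=np.load("w8.npz");K,T=d["K"],d["T"]
P=cast([(208.3,95),(298,95),(253,60),(253,129.7)],K,T,.028)
yaw=12.75;c,s=np.cos(np.radians(yaw)),np.sin(np.radians(yaw));A=np.array([[c,s],[-s,c]])
L=P[:,:2]@A.T;print("width y",L[1,1]-L[0,1],"x",L[3,0]-L[2,0])
ctr=A.T@[(L[2,0]+L[3,0])/2,(L[0,1]+L[1,1])/2];print(ctr)
print(*moves(R.from_euler('xyz',[180,0,180+yaw],degrees=True).as_matrix(),np.r_[ctr,.115]))
# pack in view: block-top far edge corners, tool coordinates (block top ~20.5 mm ahead of TCP)
M=np.linalg.inv(toolT());Tc=M@T
print(cast([(181,170),(333,170),(165,183),(346,183)],K,Tc,.0205).round(4), cast([(181,170),(333,170),(165,183),(346,183)],K,Tc,.0565).round(4))
E
```

```text
width y 0.11257359658031185 x 0.08289456245055149
[0.40083368 0.32653432]
[ 85.9  -1.  164.8] [0.   0.   0.58]
[[ 0.0419 -0.0376  0.0205]
 [ 0.0419  0.0418  0.0205]
 [ 0.0349 -0.0466  0.0205]
 [ 0.0349  0.0492  0.0205]] [[ 0.034  -0.0471  0.0565]
 [ 0.034   0.0519  0.0565]
 [ 0.0252 -0.0584  0.0565]
 [ 0.0252  0.0612  0.0565]]
```

Bed centre is (0.401, 0.3265) and the measured bed size agrees with the drawing. I move over it and down.

Request:
carry_out(moves="12 0 5 0 0 0.2 6;35 0 20 0 0 0.58 6;60 -1 45 0 0 0.58 6;78 -1 75 0 0 0.58 6;86 -1 105 0 0 0.58 6;86 -1 130 0 0 0.58 6;86 -1 150 0 0 0.58 6;86 -1 162 0 0 0.58 6;86 -1 165 0 0 0.58 6;86 -1 165 0 0 0.58 6")

```text
time: 20.2
ee_pos: [0.4006, 0.3269, 0.115]
tcp_rot: [180.0, -0.0, -167.2]
wrist_force: [-0.0, 0.5, -3.1]
opening: 0.0097
grasp_force: 80.8
```

```bash
python3 - <<'E'
from h import *
print(*moves(R.from_euler('xyz',[180,0,192.75],degrees=True).as_matrix(),np.array([.4008,.3265,.0745])))
im,K,T=shot("wrist");im2,K2,T2=shot("side")
cv2.imwrite("pics/c9.png",np.hstack([cv2.resize(im,(400,300)),cv2.resize(im2[215:335,150:310],(400,300),interpolation=3)])[:,:,::-1])
E
```

```text
[-0.2 -0.4 40.5] [ 0.02 -0.03  0.04]
```

View pics/c9.png

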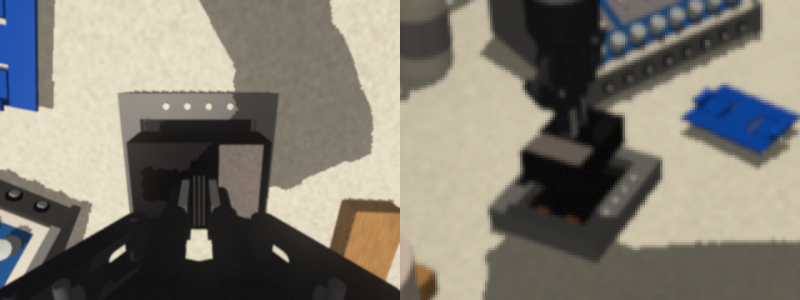

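The pack hangs level and aligned just above the bed. I lower it to 2 mm above the expected seat, then feel down.

Request:
carry_out(moves="0 0 8 0 0 0 6;0 0 18 0 0 0 6;0 0 26 0 0 0 6;0 0 32 0 0 0 6;0 0 36 0 0 0 6;0 0 38 0 0 0 6;0 0 40 0 0 0 6;0 0 40 0 0 0 6")

```text
time: 21.1
ee_pos: [0.4004, 0.327, 0.0744]
tcp_rot: [180.0, -0.1, -167.2]
wrist_force: [0.5, 0.7, -2.4]
opening: 0.0097
grasp_force: 80.8
```

Request:
carry_out(moves="0 0 0.7 0 0 0 6;0 0 1.2 0 0 0 6;0 0 1.6 0 0 0 6;0 0 2 0 0 0 6;0 0 2 0 0 0 6")

```text
time: 21.6
ee_pos: [0.4004, 0.3272, 0.0729]
tcp_rot: [180.0, -0.0, -167.2]
wrist_force: [-1.8, 0.3, 1.1]
opening: 0.0096
grasp_force: 81.4
```

Contact is starting, at the expected height of 0.0725. I press 1 mm more, release and rise.

Request:
carry_out(moves="0 0 0.5 0 0 0 6;0 0 1 0 0 0 6;0 0 1 0 0 0 6")

```text
time: 21.9
ee_pos: [0.4004, 0.3272, 0.0729]
tcp_rot: [180.0, -0.0, -167.2]
wrist_force: [-4.1, -2.5, 10.6]
opening: 0.0097
grasp_force: 82.6
```

Request:
carry_out(moves="0 0 -0.5 0 0 0 10;0 0 -0.5 0 0 0 12;0 0 -0.5 0 0 0 15;0 0 -0.5 0 0 0 20;0 0 -0.5 0 0 0 26;0 0 -0.5 0 0 0 32;0 0 -0.5 0 0 0 32;0 0 -6 0 0 0 32;0 0 -16 0 0 0 32;0 0 -32 0 0 0 32;0 0 -60 0 0 0 32;0 0 -95 0 0 0 32;0 0 -130 0 0 0 32;0 0 -160 0 0 0 32;0 0 -170 0 0 0 32;0 0 -170 0 0 0 32")

```text
time: 23.5
ee_pos: [0.401, 0.3274, 0.2435]
tcp_rot: [179.9, 0.1, -167.2]
wrist_force: [-0.0, -0.6, -0.3]
opening: 0.032
grasp_force: 0.0
```

```bash
python3 - <<'E'
from h import *
im,K,T=shot("wrist");im2,K2,T2=shot("side")
cv2.imwrite("pics/c10.png",np.hstack([cv2.resize(im,(400,300)),cv2.resize(im2[215:335,150:310],(400,300),interpolation=3)])[:,:,::-1])
E
```

```text
(no output)
```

View pics/c10.png

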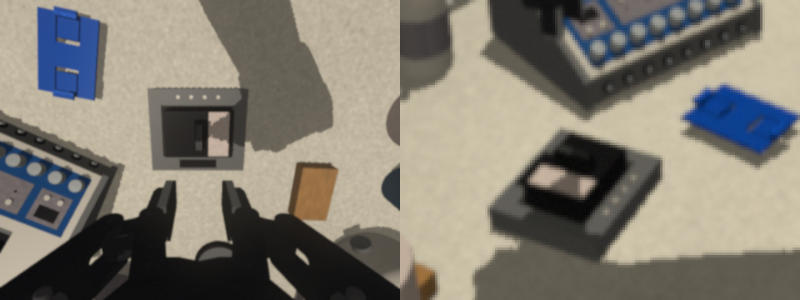

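The pack lies flat and rib up in the bed, centred near (198,132) in the left view. The gripper is clear of everything.

```bash
python3 -c "
from workcell import bot
print(bot.job_done())"
```

```text
the job is handed in; nothing more can be done
None
```

The job is handed in at about 23.5 s: in the last pictures of each, the cover lay flat and face up in the tray, and the pack sat level and rib up in the charger bed. The hand-in gave no verdict.

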